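# Lock the carving turntable

### The job

Lock the carving turntable: with your fingertips push its slotted disc round, by the pins standing on it, until the slot lines up with the lock bar; then push the bar by its end plate through the slot until the end plate is fully home against the guide. Nothing is to be picked up: the bar must slide along its guide and never be lifted or tipped, and the mallet, the wood offcut and the glue bottle stay where they are.

Things in the scene. Friction and masses are not known exactly. Their poses are not given: they have to be found in the camera images.
- stand: The turntable's grey steel base plate, fixed to the bench, 6 mm thick. Origin: on the bench top under the disc's axis; z up; +x is the direction in which the bar is pushed, and the bar's line is y = 0. The plate is 130 mm wide around the disc (x from -95 to 70 mm); behind, a 60 mm wide arm with a steel strip, top 12 mm above the bench, carries the bar; it ends at x = -250 mm.
- guide (a point): Middle of the guide's rear end, 32 mm above the bench, 100 mm behind the disc's axis on the bar's line. The guide is two cheeks beside the bar, 46 mm long, each 16 mm thick, 19 mm apart, tops 32 mm above the bench. The bar's end plate stops against these rear ends.
- keeper (a point): Middle of the keeper, 32 mm above the bench, 67 mm past the disc's axis on the bar's line: two cheeks 24 mm long, 26 mm apart, tops 32 mm above the bench; the nose ends up between them.
- disc (a joint): Angle (rad, anticlockwise from above) of the disc about the upright axis at the base's origin. Disc 100 mm across, top at 28 mm, with an open-topped slot 22 mm wide, floor at 11.5 mm, right across its centre. The slot lies along the bar's line at 0 and equally at pi: either will do. Turns from -0.15 to pi + 0.15, starts in 0.65 to 2.5; needs about 0.06 N m (1.7 N at a pin), stays where left.
- pin_a (a point): Top centre of one of the two upright steel pins on the disc: 10 mm thick, 40 mm tall above the disc, top end 68 mm above the bench, 36 mm from the disc's axis. Seen from the axis it lies square to the slot, at the disc angle + pi/2 from the base's +x direction.
- pin_b (a point): Top centre of the other pin, alike, on the opposite side of the axis (at the disc angle - pi/2).
- bar: Loose steel lock bar, 16 mm wide and high, about 0.4 kg, lying in the guide, underside 12 mm above the bench. Rounded nose 170 mm along +x (same way as base x). At the rear an upright end plate 44 mm wide, 40 mm tall, 8 mm thick. Origin: underside, middle of the plate's front face; starts 228 to 238 mm behind the disc's axis; home is 100 mm behind it, plate against guide. Slides at 1.5 to 4 N.
- bar_nose (a point): Foremost point of the bar's rounded nose, 8 mm above its underside, 170 mm ahead of its origin.
- bar_push (a point): Centre of the end plate's rear face, the face to push: 8 mm behind the bar's origin, 34 mm above the bench. The plate's top is 52 mm above the bench. Nothing stands behind it.
- mallet: Wooden mallet lying on the bench beyond the base, 210 mm long, head 75 x 50 x 50 mm; origin on the bench under the handle's middle. Leave alone.
- offcut: Wood offcut, 90 x 45 x 30 mm, lying between the base and the robot; origin in the middle of its underside. Leave alone.
- glue: Glue bottle, 52 mm thick, 140 mm tall, standing beyond the base; origin in the middle of its underside. Leave alone.

How it is judged:
On the way, in this order (a step that is already met when the one before it is completed fails the run):
1. the disc is turned so that its slot lines up with the bar (within 0.15 rad) ((value of joint disc between -0.15 and 0.15 rad or value of joint disc between 2.99159 and 3.29159 rad)), for 0.1 s.
2. the bar is pushed through the slot, its nose in the keeper (x of bar_nose in the frame of stand above 0.055 m), for 0.1 s.
At the end, for the whole second after the job is handed in: The bar lies level through the disc's slot with its nose between the keeper's cheeks (within 8 mm of the middle line) and its end plate home against the guide (within 7 mm); the disc is in line (within 0.12 rad of 0 or pi); all is at rest (x of bar in the frame of stand above -0.107 m and y of bar_nose in the frame of stand between -0.008 and 0.008 m and height (world z) of bar_nose below 0.026 m and height (world z) of bar below 0.018 m and angle between the x axis of bar and the x axis of stand, either way round below 0.1 rad and (value of joint disc between -0.12 and 0.12 rad or value of joint disc between 3.02159 and 3.26159 rad) and linear speed of bar below 0.01 m/s and velocity of joint disc between -0.05 and 0.05 rad/s); the robot touches nothing.
It fails at once if the bar is lifted or tipped (more than 8 mm off its bed) (height (world z) of bar above 0.02 m or height (world z) of bar_nose above 0.028 m or angle between bar's own z axis and vertical above 0.12 rad).
It fails at once if the mallet is moved (more than 15 mm) or tipped (distance of mallet from where it was at the start of the episode above 0.015 m or angle between mallet's own z axis and vertical above 0.2 rad).
It fails at once if the offcut is moved (more than 15 mm) or tipped (distance of offcut from where it was at the start of the episode above 0.015 m or angle between offcut's own z axis and vertical above 0.2 rad).
It fails at once if the glue is moved (more than 15 mm) or tipped (distance of glue from where it was at the start of the episode above 0.015 m or angle between glue's own z axis and vertical above 0.2 rad).
It also fails if it takes over 58 s, if anything falls off the work surface, if the arm or the gripper's body presses on something with over 40 N, if the wrist force passes 120 N, or if a joint passes its speed limit or range.

### The arm

A 6-joint arm with a two-finger parallel gripper is mounted at the origin on the work surface. World frame = base frame: x ahead of the robot, y to its left, z up, the work surface at z = 0. Lengths are in m, angles in rad, forces in N, time in s.
With the tool pointing down it reaches from about 0.25 to 0.775 m from the base axis. Payload 4 kg.
Tool frame: the origin (TCP) lies at the very end of the fingers, on their centre line; the grasp point (between the pads) lies 19 mm behind it; z points along the fingers, y is the line along which they close (so a half turn about z gives the same grasp; the last joint's range is limited). The gripper opens to 94 mm and grips with 3 to 60 N. Pads are 16 mm wide; open, the fingers measure 119 mm over their backs; the gripper's body (75 mm by 177 mm) begins 78 mm behind the grasp point.
Start: joints at [-1.387, 0.087, 1.371, -0, 1.684, -0.103], TCP at [0.156, -0.528, 0.206] pointing down, gripper open.
Joint ranges: [-3.1, 3.1], [-0.76, 2.03], [0.27, 2.55], [-1.08, 4.22], [0.17, 2.65], [-2.57, 2.57]. Speed limits (rad/s): [2.79, 2.79, 3.14, 3.14, 3.14, 3.14].

### API

Orientations are given as [roll, pitch, yaw] about the fixed x, y, z axes, in that order (R = Rz(yaw) Ry(pitch) Rx(roll)).
In Python, from bench import robot, snapshot, finder gives the robot as it stands.
- The arm moves only by the tool drive_tool, never from a script. Its argument "deltas" is text: rows parted by semicolons, each of 7 numbers parted by spaces: the shift along the tool's x, y, z each as a share of 100 mm, from -1 to 1, then the turn, a rotation vector about the tool's x, y, z each as a share of 90 degrees, from -1 to 1, then the finger opening in mm, from 0 to 94. In form: tx ty tz rx ry rz gripper; .... A call has 1 to 5 rows; each row is the pose to reach, as a shift and turn from the pose commanded when the call began, along the tool's axes at that moment; what a row does not reach only later rows make up. A row lasts 1/10 s, in which the tool goes at most 50 mm and 8.59 degrees, less where a joint would pass 70% of its speed; a pose out of reach is approached as far as the arm can. A call with a number of a shift or a turn outside -1 to 1 is refused whole. A call with a gripper value outside its range is refused whole. The fingers move at their own pace and stop on an object; the grip force is fixed at half the most. Time passes only in rows, so rows that repeat a pose let the fingers close. It gives the time, the measured TCP pose, the force, the opening and the grip force at its end, in the units of the state.
- robot.get_obs(): the state, without advancing time (a new reading comes with each control period).
- snapshot(name): name is "scene" or "top"; returns a dict with "img" (384x512x3 uint8, red, green, blue), "fx", "fy", "cx", "cy" (pixels), "T" (4x4, takes a point from camera to world coordinates). Camera axes: x right, y up, looking along -z (the intrinsics and any distortion apply to the point x, -y, -z); pixel columns grow to the right and rows downward; lengths in m; the calibration is good to about 2 mm. A picture is of the moment at which its call begins. There is no depth.
- robot.close_job(): hands the job in; it is judged then, once.
Trained networks look in the newest picture that a camera, given by its name, has taken for a name from the list of things; names that differ only in an ending like _2 or _b are one class to them, and where a whole thing is asked for, a point or a joint stands for the part that bears it (a point fixed in the world has none). Each returns a list of dicts, best first, with "confidence" (0 to 1); they miss things now and then, are a little off and sometimes report something else, mostly with a low value. They report only what shows in the picture. A call takes as long as a camera call.
- finder.look_for(camera, thing): "xy" ([column, row] in pixels, amid what is visible of it).
- finder.masks_of(camera, thing): "region" (384x512 bool, what is visible of it) and "xy" ([column, row] in pixels, amid what is visible of it).
- finder.landmark_of(camera, thing): "xy" ([column, row] in pixels: a listed point, or the origin of a listed thing).
The state is a dict: "time": time; "joint_positions": joint angles; "qvel": joint speeds; "joint_torque": joint torques, N m; "tool_pos": TCP position; "ee_rot": TCP orientation; "wrist_force": force on the tool from outside, world axes, zero at the start; "wrist_torque": the same for the moment, N m; "width": finger opening in m; "finger_force": force on a finger pad.
Only numpy, scipy, OpenCV 4.12 (cv2) and the standard library are available. Lean on these libraries where they do the work, as an engineer would, in place of code of your own. Each camera call takes 0.05 s, during which the arm holds its last target. There are 200 camera calls.

## Working session

There is one attempt and no reset: what is moved stays moved. The work goes in short steps, Python scripts to look and compute and a tool call to move; the robot and the scene stay as the last step left them, time stands still between calls to the robot, and variables do not carry over. Pictures are saved under pics/ and viewed, at most 10 in all, crops included, and the job is handed in when it is done.

Besides the shell and the picture viewer there is one more tool, called after "Emit:" as name(argument=value, ...) on one line, values as JSON. drive_tool: Moves the arm, as the interface text tells. Shift numbers are shares of 100 mm and turn numbers shares of 90 degrees, none past 1 either way. Its arguments: {"type":"object","properties":{"deltas":{"type":"string"}},"required":["deltas"]}

```bash
ls; mkdir -p pics; cat > h.py <<'E'
import numpy as np, cv2
from bench import robot, snapshot, finder
def ray(s,px):
    T=np.array(s["T"]); d=np.array([(px[0]-s["cx"])/s["fx"],-(px[1]-s["cy"])/s["fy"],-1.])
    return T[:3,3],T[:3,:3]@d
def atz(s,px,z):
    o,d=ray(s,px); return o+d*(z-o[2])/d[2]
def proj(s,p):
    T=np.array(s["T"]); q=T[:3,:3].T@(np.array(p)-T[:3,3]); return np.array([s["cx"]+s["fx"]*q[0]/-q[2], s["cy"]-s["fy"]*q[1]/-q[2]])
E
python3 - <<'E'
from h import *
np.set_printoptions(precision=4,suppress=True)
zs=dict(guide=.032,keeper=.032,pin_a=.068,pin_b=.068,bar=.012,bar_nose=.02,bar_push=.034,stand=0,mallet=0,offcut=0,glue=0)
for c in("scene","top"):
    s=snapshot(c); cv2.imwrite(f"pics/{c}0.png",s["img"][:,:,::-1]); print(c,[k for k in s],np.array(s["T"])[:3,3])
    for n,z in zs.items():
        for r in finder.landmark_of(c,n)[:2]: print(n,np.round(r["xy"],1),round(r["confidence"],2),atz(s,r["xy"],z)[:2])
o=robot.get_obs(); print(o["time"],o["tool_pos"],o["ee_rot"])
E
```

```text
pics
scene ['img', 'fx', 'fy', 'cx', 'cy', 'T'] [0.7634 0.4314 0.5538]
guide [261.5 220.1] 0.27 [0.5272 0.0722]
keeper [268.3 241.6] 0.71 [0.5438 0.1205]
keeper [261.9 221.4] 0.49 [0.5283 0.0752]
pin_a [259.5 185.9] 0.88 [0.5008 0.0233]
pin_a [264.2 211.8] 0.73 [0.529  0.0833]
pin_b [259.5 185.9] 0.88 [0.5008 0.0233]
pin_b [264.2 211.8] 0.73 [0.529  0.0833]
bar [246.1 144.8] 0.89 [ 0.4223 -0.1598]
bar_nose [259.7 193.4] 0.57 [0.4863 0.0018]
bar_push [246.1 136.9] 0.72 [ 0.4207 -0.1615]
mallet [258.6 187.1] 0.45 [ 0.4677 -0.0317]
offcut [314.8 186.9] 0.92 [0.3633 0.0334]
offcut [245.3 134.6] 0.58 [ 0.3951 -0.2097]
glue [206.7 277.7] 0.68 [0.6644 0.1085]
top ['img', 'fx', 'fy', 'cx', 'cy', 'T'] [0.4863 0.0423 0.8417]
guide [300.2 212.1] 0.87 [ 0.4761 -0.0437]
keeper [227.8 187.1] 0.68 [0.5356 0.1148]
keeper [239.9 189.1] 0.59 [0.5304 0.0881]
pin_a [268.1 200.9] 0.73 [0.5019 0.0271]
pin_a [241.8 190.1] 0.72 [0.5262 0.0821]
pin_b [268.1 200.9] 0.73 [0.5019 0.0271]
pin_b [241.8 190.1] 0.72 [0.5262 0.0821]
bar [351.7 237. ] 0.71 [ 0.4171 -0.1595]
bar_nose [284.5 203.9] 0.94 [ 0.4952 -0.0104]
bar_nose [354.  234.5] 0.73 [ 0.4231 -0.1629]
bar_push [355.4 237.1] 0.63 [ 0.4185 -0.1622]
stand [256.5 194.3] 0.69 [0.5192 0.052 ]
stand [239.2 188.6] 0.53 [0.5333 0.0915]
mallet [303.6 144.9] 0.59 [ 0.6307 -0.06  ]
offcut [265.  260.4] 0.77 [0.368  0.0365]
glue [231.  126.4] 0.58 [0.6788 0.1072]
glue [228.8 185.1] 0.42 [0.5421 0.1153]
1.2 [ 0.1556 -0.5275  0.2055] [ 3.1415 -0.      0.2869]
```

```bash
cd pics; python3 -c "
import cv2,numpy as np
a=cv2.imread('scene0.png');b=cv2.imread('top0.png')
cv2.imwrite('s2.png',cv2.resize(a,(768,576)));cv2.imwrite('t2.png',cv2.resize(b,(768,576)))"
```

```text
(no output)
```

View pics/s2.png

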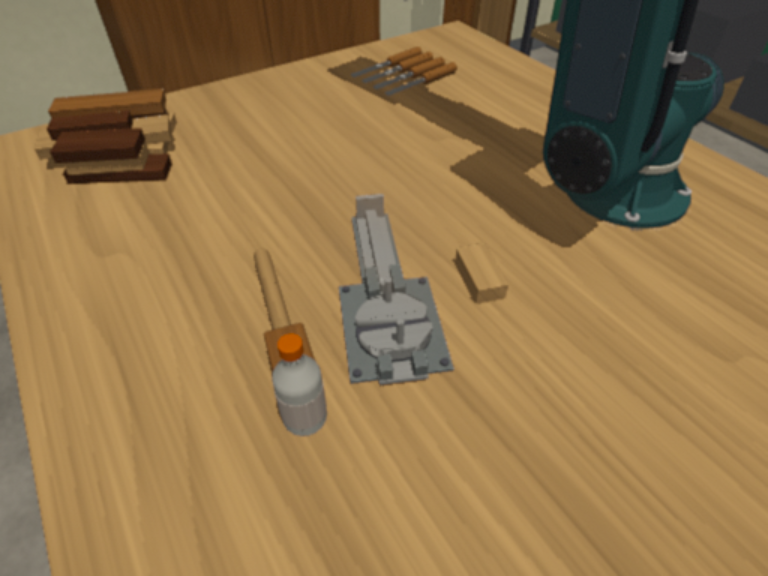

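View pics/t2.png

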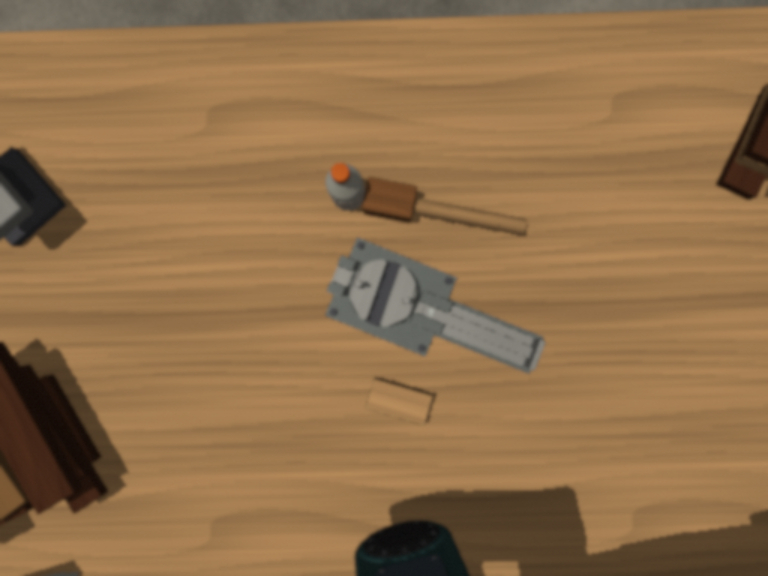

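The top view (768x576 scale) shows the disc at about (383,292), with its slot running roughly across the bar line and the bar plate at about (537,352). The glue and mallet lie beyond the base, and the offcut is on the robot's side.

Estimates: axis (0.5145, 0.054), bar direction about 65.7°, and disc angle about π/2. pin_a is at (0.501, 0.025), on the guide side. I'll straddle pin_a loosely and take it clockwise towards the robot, away from the glue. The present yaw suits this.

Emit:
drive_tool(deltas="0.976 -0.864 0 0 0 0 30; 0.976 -0.864 0 0 0 0 30; 0.976 -0.864 0 0 0 0 30; 0.976 -0.864 0 0 0 0 30")

```text
time: 1.6
tool_pos: [0.2265, -0.4146, 0.2062]
ee_rot: [3.141, -0.001, 0.291]
wrist_force: [-1.0, -0.6, -0.1]
width: 0.0657
finger_force: 0.0
```

Emit:
drive_tool(deltas="0.976 -0.864 0 0 0 0 30; 0.976 -0.864 0 0 0 0 30; 0.976 -0.864 0 0 0 0 30; 0.976 -0.864 0 0 0 0 30")

```text
time: 2.0
tool_pos: [0.2952, -0.305, 0.2059]
ee_rot: [3.141, -0.001, 0.291]
wrist_force: [0.3, -0.3, -0.2]
width: 0.0336
finger_force: 0.0
```

Emit:
drive_tool(deltas="0.976 -0.864 0 0 0 0 30; 0.976 -0.864 0 0 0 0 30; 0.976 -0.864 0 0 0 0 30; 0.976 -0.864 0 0 0 0 30")

```text
time: 2.4
tool_pos: [0.3643, -0.1952, 0.2056]
ee_rot: [3.141, -0.0, 0.291]
wrist_force: [0.4, -0.6, -0.3]
width: 0.0301
finger_force: 0.0
```

Emit:
drive_tool(deltas="0.976 -0.864 0 0 0 0 30; 0.976 -0.864 0 0 0 0 30; 0.976 -0.864 0 0 0 0 30; 0.976 -0.864 0 0 0 0 30")

```text
time: 2.8
tool_pos: [0.4335, -0.0853, 0.2052]
ee_rot: [3.141, 0.0, 0.29]
wrist_force: [-0.3, -0.8, -0.0]
width: 0.0301
finger_force: 0.0
```

Emit:
drive_tool(deltas="0.976 -0.864 0 0 0 0 30; 0.976 -0.864 0 0 0 0 30; 0.976 -0.864 0 0 0 0 30; 0.976 -0.864 1 0 0 0 30; 0.976 -0.864 1 0 0 0 30")

```text
time: 3.3
tool_pos: [0.504, 0.0226, 0.106]
ee_rot: [3.138, -0.005, 0.286]
wrist_force: [0.4, -0.2, -0.8]
width: 0.0299
finger_force: 0.0
```

```bash
python3 - <<'E'
from h import *
o=robot.get_obs(); print(o["time"],o["tool_pos"],o["ee_rot"],o["width"])
s=snapshot("scene"); p=proj(s,[.5014,.0252,.068]);q=proj(s,o["tool_pos"]); print(p,q)
for r in finder.landmark_of("scene","pin_a")[:3]: print(r, atz(s,r["xy"],.068))
im=s["img"][110:260,160:360,::-1]; cv2.imwrite("pics/a.png",cv2.resize(im,(800,600),interpolation=cv2.INTER_CUBIC))
E
```

```text
3.3 [0.50396596 0.02255569 0.10599257] [ 3.13786362 -0.00455697  0.28637092] 0.029907269928903236
[259.76050491 186.60356398] [257.92268105 171.7697269 ]
{'xy': [258.2, 186.0], 'confidence': 0.88} [0.50305951 0.02221358 0.068     ]
{'xy': [265.7, 210.9], 'confidence': 0.63} [0.52556143 0.08296984 0.068     ]
```

View pics/a.png

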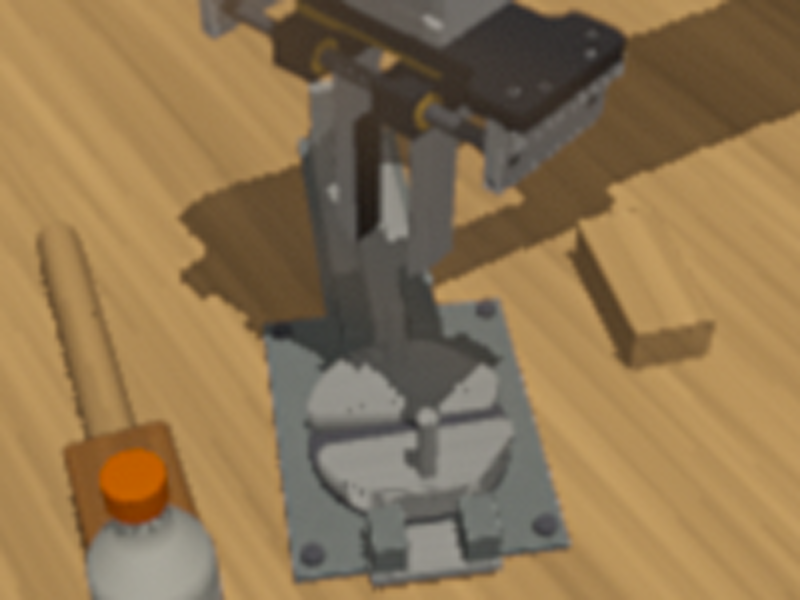

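The fingers sit astride pin_a's top and the disc slot is square to the bar. Next I lower and narrow the fingers.

Emit:
drive_tool(deltas="0 0 0.3 0 0 0 30; 0 0 0.62 0 0 0 30; 0 0 0.62 0 0 0 13; 0 0 0.62 0 0 0 13; 0 0 0.62 0 0 0 13")

```text
time: 3.9
tool_pos: [0.504, 0.0238, 0.0469]
ee_rot: [3.139, -0.005, 0.286]
wrist_force: [0.5, 0.2, 0.6]
width: 0.0138
finger_force: 0.0
```

```bash
python3 - <<'E'
from h import *
o=robot.get_obs(); t=o["tool_pos"]; y=o["ee_rot"][2]; print(o["time"],t,y,o["width"],o["wrist_force"],o["finger_force"])
A=np.array([.5145,.054])
for f in (230.7,215.7,200.7,185.7,170.7,155.7,150):
    d=A+.036*np.array([np.cos(np.radians(f)),np.sin(np.radians(f))])-t[:2]
    print(f,np.round(10*np.array([d[0]*np.cos(y)+d[1]*np.sin(y), d[0]*np.sin(y)-d[1]*np.cos(y)]),2))
E
```

```text
3.9 [0.50398383 0.02379981 0.04687433] 0.2857684568499599 0.013802854511583982 [0.48923617 0.17453287 0.57166251] 0.0
230.7 [-0.11 -0.06]
215.7 [-0.15 -0.14]
200.7 [-0.17 -0.23]
185.7 [-0.17 -0.33]
170.7 [-0.14 -0.42]
155.7 [-0.09 -0.49]
150 [-0.06 -0.52]
```

Emit:
drive_tool(deltas="-0.11 -0.06 0 0 0 0 13; -0.15 -0.14 0 0 0 0 13; -0.17 -0.23 0 0 0 0 13; -0.17 -0.33 0 0 0 0 13; -0.17 -0.33 0 0 0 0 13")

```text
time: 4.4
tool_pos: [0.475, 0.0539, 0.0435]
ee_rot: [-3.139, -0.0, 0.289]
wrist_force: [-0.9, 0.0, 0.4]
width: 0.0133
finger_force: 0.0
```

```bash
python3 - <<'E'
from h import *
o=robot.get_obs(); print(o["time"],o["tool_pos"],o["wrist_force"],o["width"])
for c in("scene","top"):
    s=snapshot(c)
    for r in finder.landmark_of(c,"pin_b")[:3]: print(c,np.round(r["xy"],1),round(r["confidence"],2),atz(s,r["xy"],.068)[:2])
    if c=="scene": cv2.imwrite("pics/b.png",cv2.resize(s["img"][110:260,160:360,::-1],(800,600),interpolation=cv2.INTER_CUBIC))
E
```

```text
4.4 [0.47496942 0.0538916  0.04353585] [-0.8839917   0.00716329  0.39401447] 0.013267172136430987
scene [276.4 190.8] 0.97 [0.48071019 0.05156235]
scene [242.9 204.5] 0.56 [0.55240299 0.04770561]
top [253.8 179.7] 0.61 [0.5476142 0.0561195]
```

View pics/b.png

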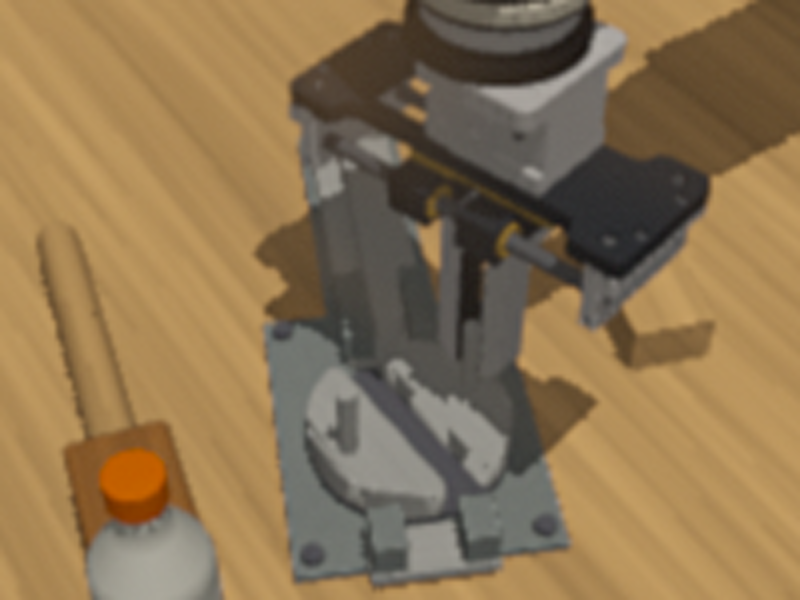

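The disc has turned about 60° of the needed 90° and pin_a is between the fingers. I'll continue the arc.

Emit:
drive_tool(deltas="0.03 -0.09 0 0 0 0 13; 0.08 -0.16 0 0 0 0 13; 0.08 -0.16 0 0 0 0 13; 0.08 -0.16 0 0 0 0 13")

```text
time: 5.0
tool_pos: [0.4793, 0.0701, 0.0435]
ee_rot: [-3.141, -0.001, 0.288]
wrist_force: [-0.0, 0.3, 1.1]
width: 0.0133
finger_force: 0.0
```

```bash
python3 - <<'E'
from h import *
o=robot.get_obs(); print(o["time"],o["tool_pos"],o["wrist_force"],o["width"])
for c in("scene","top"):
    s=snapshot(c)
    for n,z in(("pin_b",.068),("keeper",.032),("guide",.032),("bar",.012),("bar_nose",.02)):
      for r in finder.landmark_of(c,n)[:2]: print(c,n,np.round(r["xy"],1),round(r["confidence"],2),atz(s,r["xy"],z)[:2])
    if c=="scene": cv2.imwrite("pics/c.png",cv2.resize(s["img"][110:260,160:360,::-1],(800,600),interpolation=cv2.INTER_CUBIC))
E
```

```text
5.0 [0.47927354 0.0701453  0.04345317] [-0.01489685  0.31247235  1.14479316] 0.013260541856750732
scene pin_b [282.8 197.3] 0.67 [0.48017382 0.0719136 ]
scene keeper [267.4 240.2] 0.81 [0.54351025 0.11709313]
scene guide [254.8 175.6] 0.64 [ 0.47313897 -0.03840872]
scene bar_nose [257.4 192.2] 0.53 [ 0.48849885 -0.0037086 ]
top pin_b [262.9 178.4] 0.72 [0.54985878 0.0367601 ]
top keeper [228.  185.1] 0.63 [0.53999534 0.11430579]
top guide [298.9 209.2] 0.91 [ 0.48256058 -0.04103726]
top bar [352.1 236.7] 0.98 [ 0.4177106  -0.16045649]
```

View pics/c.png

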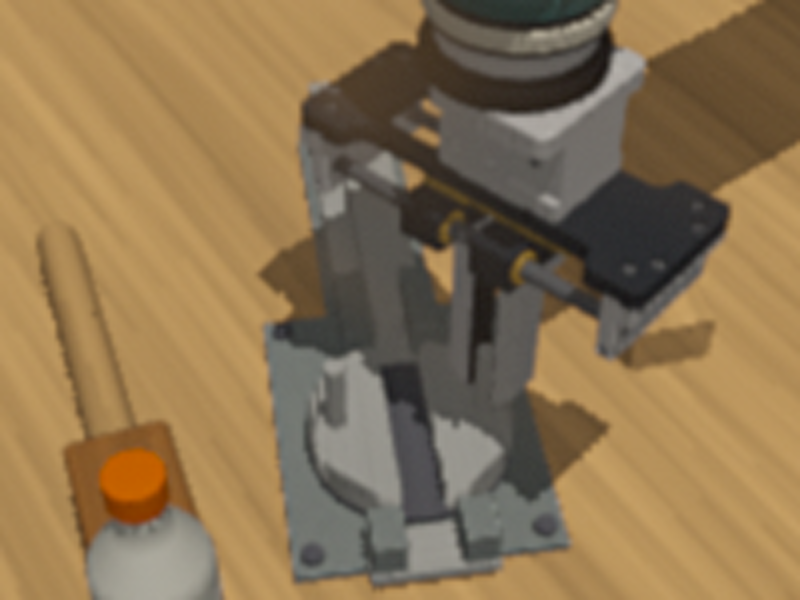

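The slot now lines up with the keeper: its near end is at about (428,515) in the crop and the keeper gap at about (430,530). I'll lift and go behind the end plate, turning the tool to face along the bar.

Emit:
drive_tool(deltas="0 0 0 0 0 0 20; 0 0 0 0 0 0 20; 0 0 -0.4 0 0 0 20; 0 0 -0.7 0 0 0 20; 0 0 -0.7 0 0 0 20")

```text
time: 6.1
tool_pos: [0.4823, 0.0694, 0.1187]
ee_rot: [3.139, -0.01, 0.287]
wrist_force: [0.8, 0.3, 0.4]
width: 0.0201
finger_force: 0.0
```

Emit:
drive_tool(deltas="-0.5 0.78 0 0 0 0 10; -0.5 0.78 0 0 0 0 10; -0.5 0.78 0 0 0 0 10")

```text
time: 6.4
tool_pos: [0.4515, -0.0231, 0.1125]
ee_rot: [3.14, 0.002, 0.281]
wrist_force: [-0.5, -0.0, -0.6]
width: 0.01
finger_force: 0.0
```

Emit:
drive_tool(deltas="-0.5 0.78 0 0 0 0 10; -0.5 0.78 0 0 0 0 10; -0.5 0.78 0 0 0 0 10")

```text
time: 6.7
tool_pos: [0.4259, -0.1116, 0.1126]
ee_rot: [3.141, 0.002, 0.281]
wrist_force: [0.6, 0.7, -0.0]
width: 0.0101
finger_force: 0.0
```

Emit:
drive_tool(deltas="-0.5 0.78 0 0 0 -0.47 10; -0.5 0.78 0 0 0 -0.47 10; -0.5 0.78 0 0 0 -0.47 10; -0.5 0.78 0 0 0 -0.47 10; -0.5 0.78 0 0 0 -0.47 10")

```text
time: 7.2
tool_pos: [0.4015, -0.1967, 0.1126]
ee_rot: [-3.14, -0.001, 0.995]
wrist_force: [-0.1, 0.1, -0.6]
width: 0.0101
finger_force: 0.0
```

```bash
python3 - <<'E'
from h import *
o=robot.get_obs(); t=o["tool_pos"]; y=o["ee_rot"][2]; print(o["time"],t,o["ee_rot"],o["width"])
for c in("scene","top"):
    s=snapshot(c)
    for n,z in(("pin_b",.068),("keeper",.032),("guide",.032),("bar",.012),("bar_nose",.02),("bar_push",.034)):
      for r in finder.landmark_of(c,n)[:2]: print(c,n,np.round(r["xy"],1),round(r["confidence"],2),atz(s,r["xy"],z)[:2])
    if c=="top": cv2.imwrite("pics/d.png",cv2.resize(s["img"][140:290,200:400,::-1],(800,600),interpolation=cv2.INTER_CUBIC))
u=np.array([.41,.912]); d=np.array([.5143,.0546])-.275*u-t[:2]
print("to behind plate",10*np.array([d[0]*np.cos(y)+d[1]*np.sin(y), d[0]*np.sin(y)-d[1]*np.cos(y)]),"rz",-(np.radians(65.8)-y)/(np.pi/2))
E
```

```text
7.2 [ 0.40148798 -0.1967397   0.11261079] [-3.14018200e+00 -1.06642450e-03  9.94560651e-01] 0.010075597825154523
scene pin_b [282.4 194.7] 0.87 [0.47695192 0.06602634]
scene pin_b [241.1 200.3] 0.61 [0.54988973 0.03692297]
scene keeper [272.5 240.5] 0.82 [0.5361207  0.12253628]
scene guide [246.4 142.8] 0.7 [ 0.43045617 -0.14402823]
scene bar [246.6 145.4] 0.71 [ 0.42249136 -0.15717412]
scene bar [316.  185.6] 0.33 [0.36734328 0.04033491]
scene bar_nose [257.1 193.8] 0.65 [ 4.91482634e-01 -1.47480567e-04]
scene bar_push [246.2 133.4] 0.92 [ 0.41338263 -0.17325005]
scene bar_push [269.7 240.3] 0.61 [0.54098887 0.12067943]
top pin_b [247.1 211.6] 0.87 [0.48050187 0.07197778]
top pin_b [261.8 179.9] 0.65 [0.54673351 0.03917631]
top keeper [225.7 185. ] 0.71 [0.54035404 0.1194082 ]
top guide [299.3 212. ] 0.77 [ 0.47637748 -0.04171841]
top guide [257.5 198.4] 0.58 [0.5087743  0.04963586]
top bar [354.3 236.4] 0.85 [ 0.4182568  -0.16541111]
top bar [261.3 179.3] 0.5 [0.55250883 0.04004952]
top bar_nose [280.2 205.9] 0.64 [ 0.49097025 -0.00067232]
top bar_push [355.1 234.5] 0.8 [ 0.42414658 -0.1618163 ]
to behind plate [ 0.00486345 -0.00242059] rz -0.09795413607568262
```

View pics/d.png

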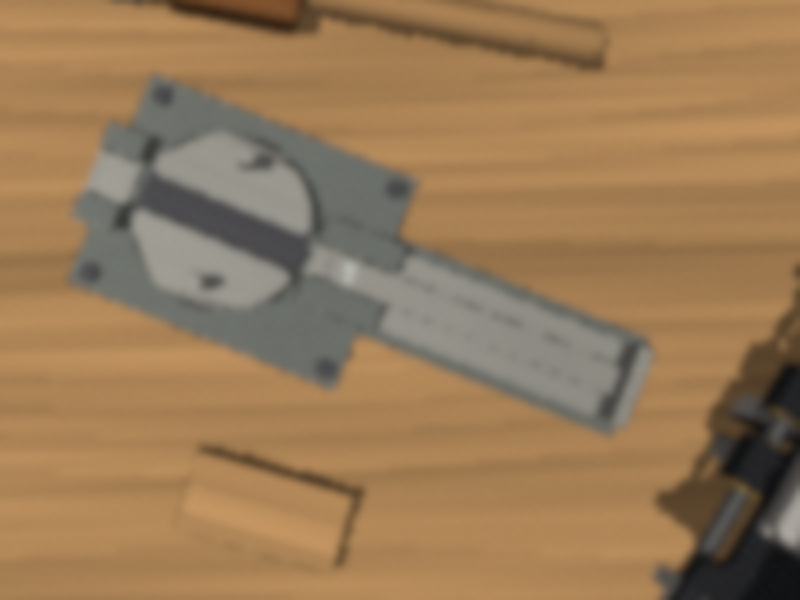

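From above, the slot (about 22° in the picture) runs parallel to the base edges (about 21.7°), so the disc is in line. The gripper is clear behind the end plate. I'll descend and push.

Emit:
drive_tool(deltas="0 0 0.3 0 0 -0.098 10; 0 0 0.6 0 0 -0.098 10; 0 0 0.85 0 0 -0.098 10; 0 0 0.85 0 0 -0.098 10; 0 0 0.85 0 0 -0.098 10")

```text
time: 8.4
tool_pos: [0.4013, -0.1976, 0.0287]
ee_rot: [-3.141, -0.0, 1.143]
wrist_force: [1.1, -0.3, 0.0]
width: 0.0101
finger_force: 0.0
```

Emit:
drive_tool(deltas="0.08 0 0 0 0 0 10; 0.16 0 0 0 0 0 10; 0.22 0 0 0 0 0 10; 0.28 0 0 0 0 0 10; 0.34 0 0 0 0 0 10")

```text
time: 8.9
tool_pos: [0.4158, -0.1674, 0.0295]
ee_rot: [3.14, 0.003, 1.144]
wrist_force: [-2.6, -2.7, 2.7]
width: 0.01
finger_force: 2.1
```

```bash
cat > m.py <<'E'
from h import *
o=robot.get_obs(); t=o["tool_pos"]; u=np.array([.41,.912]); n=np.array([-.912,.41]); d=t[:2]-[.5143,.0546]
print(o["time"],t,o["ee_rot"],o["wrist_force"],"stand x,y",d@u,d@n)
for c in("scene","top"):
    s=snapshot(c)
    for k,z in(("bar",.012),("bar_nose",.02),("pin_a",.068)):
      for r in finder.landmark_of(c,k)[:2]:
        p=atz(s,r["xy"],z)[:2]-[.5143,.0546]; print(c,k,round(r["confidence"],2),"stand",p@u,p@n)
E
python3 m.py
```

```text
8.9 [ 0.41577215 -0.16740493  0.0294501 ] [3.13982351e+00 2.87079802e-03 1.14360159e+00] [-2.62494967 -2.69229773  2.73508584] stand x,y -0.2428649199840459 -0.0011646215691845994
scene bar 0.93 stand -0.23167234124934236 -0.006646483488873693
scene bar_nose 0.56 stand -0.05927842270911013 0.000454497351306717
scene pin_a 0.94 stand -0.008423606575684328 -0.03406910270230132
scene pin_a 0.78 stand 0.0034566579701498603 0.03354531903177734
top bar 0.67 stand -0.2243174557246327 0.0015575877854704504
top bar 0.34 stand -0.0008283626354655482 0.03556540931836465
top bar_nose 0.64 stand -0.055225825845600755 -0.002309807799743902
top bar_nose 0.17 stand 0.06261520121254957 0.0019115057016787246
top pin_a 0.62 stand -0.0017028174465220066 0.03366137320752878
top pin_a 0.6 stand -0.006994130491299219 -0.0380424900913477
```

Contact is made and the bar is moving. Next I push it through.

Emit:
drive_tool(deltas="0.06 0 0 0 0 0 10; 0.13 0 0 0 0 0 10; 0.2 0 0 0 0 0 10; 0.27 0 0 0 0 0 10; 0.34 0 0 0 0 0 10")

```text
time: 9.8
tool_pos: [0.4295, -0.1349, 0.0282]
ee_rot: [-3.141, 0.0, 1.143]
wrist_force: [-1.2, -1.6, -1.9]
width: 0.0098
finger_force: 1.0
```

Emit:
drive_tool(deltas="0.07 0 0 0 0 0 10; 0.14 0 0 0 0 0 10; 0.21 0 0 0 0 0 10; 0.28 0 0 0 0 0 10; 0.34 0 0 0 0 0 10")

```text
time: 10.3
tool_pos: [0.4438, -0.1042, 0.0285]
ee_rot: [-3.142, 0.0, 1.143]
wrist_force: [-1.3, -1.5, -0.5]
width: 0.0101
finger_force: 1.2
```

```bash
python3 m.py
```

```text
10.3 [ 0.44381552 -0.10421757  0.02849569] [-3.14156820e+00  1.50891110e-04  1.14312363e+00] [-1.25283541 -1.53947594 -0.54464912] stand x,y -0.17374026634270634 -0.0008333573738870869
scene bar 0.85 stand -0.16683767559716603 -0.00731834907249983
scene bar_nose 0.78 stand 0.020063050332705775 0.0005335718257976287
scene bar_nose 0.45 stand -0.04426659802048567 0.041668307289081996
scene pin_a 0.79 stand -0.0022469007382005103 -0.03757551754822727
scene pin_a 0.73 stand -0.0018498729728951187 0.03625719431052065
top bar_nose 0.92 stand 0.011051829362443711 -0.009627779804904165
top pin_a 0.94 stand -0.0031972070847504945 -0.03668701602973403
top pin_a 0.7 stand 0.0022047286277253088 0.03689646157490422
```

Emit:
drive_tool(deltas="0.07 0 0 0 0 0 10; 0.14 0 0 0 0 0 10; 0.21 0 0 0 0 0 10; 0.28 0 0 0 0 0 10; 0.34 0 0 0 0 0 10")

```text
time: 11.2
tool_pos: [0.4578, -0.0734, 0.0286]
ee_rot: [-3.142, 0.001, 1.143]
wrist_force: [-2.6, -3.6, 3.5]
width: 0.0102
finger_force: 2.1
```

Emit:
drive_tool(deltas="0.04 0 0 0 0 0 10; 0.08 0 0 0 0 0 10; 0.12 0 0 0 0 0 10; 0.16 0 0 0 0 0 10; 0.18 0 0 0 0 0 10")

```text
time: 11.7
tool_pos: [0.4651, -0.0572, 0.0285]
ee_rot: [-3.141, 0.0, 1.143]
wrist_force: [-4.4, -4.2, 2.9]
width: 0.0101
finger_force: 2.5
```

```bash
python3 m.py
```

```text
11.7 [ 0.46514002 -0.05719685  0.02846853] [-3.14129795e+00  2.84091110e-04  1.14311767e+00] [-4.37420217 -4.18529373  2.89801382] stand x,y -0.12211431481626296 -0.001002809847184681
scene bar 0.96 stand -0.10919031603758014 -0.006722788265024813
scene bar_nose 0.6 stand 0.061950998993726705 -0.002238713922977913
scene bar_nose 0.43 stand 0.01325607178926474 -0.005246060321049897
scene pin_a 0.87 stand -0.002523047915697531 0.03886377216373872
scene pin_a 0.7 stand 0.0026970479994115767 -0.03311252424653948
top bar 0.61 stand -0.10874929765309611 0.005024480835323684
top bar_nose 0.87 stand 0.060216057213868086 -0.003980863561724388
top pin_a 0.9 stand 0.001526095012177246 0.03524198994439705
top pin_a 0.66 stand 0.0012373570786943528 -0.03575633369770201
```

Nearly home. I'll creep forward until the force rises.

Emit:
drive_tool(deltas="0.02 0 0 0 0 0 10; 0.04 0 0 0 0 0 10; 0.05 0 0 0 0 0 10; 0.05 0 0 0 0 0 10")

```text
time: 12.5
tool_pos: [0.4671, -0.0528, 0.0283]
ee_rot: [-3.141, 0.0, 1.143]
wrist_force: [-2.5, -2.8, 0.9]
width: 0.01
finger_force: 1.7
```

Emit:
drive_tool(deltas="0.02 0 0 0 0 0 10; 0.03 0 0 0 0 0 10; 0.03 0 0 0 0 0 10")

```text
time: 12.8
tool_pos: [0.4676, -0.0516, 0.0284]
ee_rot: [-3.141, 0.004, 1.143]
wrist_force: [-4.3, -6.9, 1.2]
width: 0.0099
finger_force: 4.1
```

Emit:
drive_tool(deltas="0.01 0 0 0 0 0 10; 0.02 0 0 0 0 0 10; 0.02 0 0 0 0 0 10; 0.02 0 0 0 0 0 10")

```text
time: 13.2
tool_pos: [0.4676, -0.0516, 0.0284]
ee_rot: [-3.141, 0.008, 1.143]
wrist_force: [-6.8, -11.0, 3.9]
width: 0.0098
finger_force: 6.6
```

There is a hard stop at the expected place. I'll back off, lift, and look.

Emit:
drive_tool(deltas="-0.1 0 0 0 0 0 10; -0.4 0 0 0 0 0 10; -0.5 0 0 0 0 0 10; -0.5 0 -0.5 0 0 0 10; -0.5 0 -0.8 0 0 0 10")

```text
time: 13.7
tool_pos: [0.4494, -0.0934, 0.1102]
ee_rot: [3.14, -0.003, 1.142]
wrist_force: [0.7, 1.0, 0.6]
width: 0.0101
finger_force: 0.0
```

Emit:
drive_tool(deltas="-0.8 0 -0.2 0 0 0 10; -0.8 0 -0.2 0 0 0 10; -0.8 0 -0.2 0 0 0 10; -0.8 0 -0.2 0 0 0 10")

```text
time: 14.1
tool_pos: [0.4159, -0.1663, 0.1285]
ee_rot: [3.14, -0.002, 1.141]
wrist_force: [0.3, 0.0, -0.5]
width: 0.01
finger_force: 0.0
```

```bash
python3 m.py; python3 - <<'E'
from h import *
s=snapshot("top"); cv2.imwrite("pics/e.png",cv2.resize(s["img"][140:290,200:400,::-1],(800,600),interpolation=cv2.INTER_CUBIC))
E
```

```text
14.1 [ 0.41594862 -0.16626004  0.12853727] [ 3.14043749e+00 -2.12517238e-03  1.14130531e+00] [ 0.27660365  0.01346379 -0.50219163] stand x,y -0.24174842354458884 -0.0008561543240032362
scene bar 0.96 stand -0.10092440244639499 -0.006050366616788331
scene bar_nose 0.69 stand 0.07132530511327904 -0.0028081029372902656
scene pin_a 0.95 stand 0.0026254295857836797 -0.0371906483117418
scene pin_a 0.66 stand 0.0027568784026943713 0.03405584678558287
top bar 0.92 stand -0.09296370138101812 -0.005466921581739867
top bar 0.31 stand 0.07007106760304327 -0.003403587039760475
top bar_nose 0.87 stand 0.07125347192835403 -0.010383273943434431
top pin_a 0.9 stand -0.0030577080405135813 0.03743211277097346
top pin_a 0.8 stand -0.0031337249168006793 -0.03573926533642493
```

View pics/e.png

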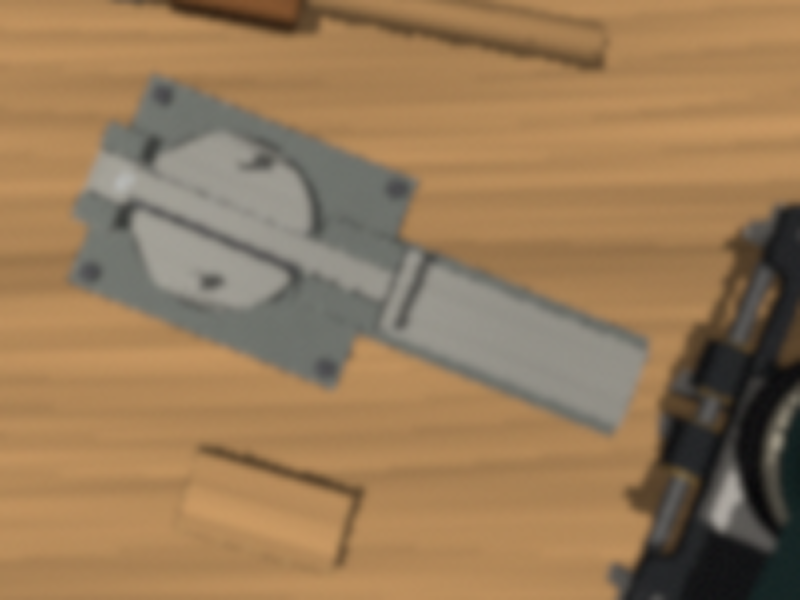

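The end plate is against the guide at about (403,290). The bar runs straight through the slot, and its nose is in the keeper at about (120,183). The gripper is clear.

```bash
python3 -c "
from bench import robot
print(robot.close_job())"
```

```text
the job is handed in; nothing more can be done
None
```

The turntable looks locked in the last picture: slot in line with the bar, nose in the keeper, end plate hard against the guide. I handed the job in with about 14 of the 58 s used; no verdict came back.

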